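Put the carbon samples away in their dishes and close the tub

ROBOT

A 7-joint arm with a two-finger parallel gripper is mounted at the origin on the work surface. World frame = base frame: x ahead of the robot, y to its left, z up, the work surface at z = 0. Lengths are in m, angles in rad, forces in N, time in s.
With the tool pointing down it reaches from about 0.35 to 0.9 m from the base axis. Payload 7.2 kg.
Tool frame: the origin (TCP) lies on the centre line of the jaws, within the pads' length; the fingertips stand 19 mm ahead of it and the grasp point (between the pads) is the TCP; y points along the fingers, x is the direction in which the jaws open and shut, and the axes are right-handed (so a half turn about y gives the same grasp; the last joint's range is limited). The gripper opens to 85 mm and grips with 20 to 120 N. Pads are 22 mm wide; open, the fingers measure 114 mm over their backs; the gripper's body (76 mm by 85 mm) begins 54 mm behind the grasp point. The pads swing forward as they close: fully open they stand 13 mm farther back than shut.
Start: joints at [1.037, 0.411, -0.013, 1.596, 0.006, 1.134, -0.082], TCP at [0.281, -0.558, 0.25] pointing down, gripper open.
Joint ranges: [-2.95, 2.95], [-0.29, 1.99], [-1.47, 1.44], [0.14, 2.54], [-1.03, 4.17], [0.13, 1.85], [-2.86, 2.86]. Speed limits (rad/s): [2.39, 2.39, 3.01, 3.01, 3.14, 3.14, 3.14].

INTERFACE

Orientations are given as [roll, pitch, yaw] about the fixed x, y, z axes, in that order (R = Rz(yaw) Ry(pitch) Rx(roll)).
In Python, from workcell import r gives the robot as it stands.
- The arm moves only by the shell command python3 -m crank 'ROWS' [OPENING] [FORCE]. ROWS is text: rows parted by semicolons, each of 4 numbers parted by spaces: the shift along the tool's x, y, z in mm, then the turn about the tool's y in rad. A call has 1 to 12 rows; each row is the pose to reach, as a shift and turn from the pose commanded when the call began, along the tool's axes at that moment; what a row does not reach only later rows make up. A row lasts 1/8 s, in which the tool goes at most 62.5 mm and 10.7 degrees, less where a joint would pass 70% of its speed; a pose out of reach is approached as far as the arm can. A call with a gripper value outside its range is refused whole. OPENING is the gripper's target within -1 to 1 (shut at 1, half-way at 0, fully open at -1), set as the call begins (- or left out, the last holds). The fingers move at their own pace and stop on an object; FORCE is the grip in N (left out, the last holds). Time passes only in rows, so rows that repeat a pose let the fingers close. It gives the time, the measured TCP pose, the force and the opening at its end, in the units of the state.
- r.get_state(): the state, without advancing time (a new reading comes with each control period).
- r.camera(name): name is "side" or "top" or "wrist"; returns a dict with "color" (420x560x3 uint8, blue, green, red), "fx", "fy", "cx", "cy" (pixels), "cam_to_world" (4x4, takes a point from camera to world coordinates). Camera axes: x right, y up, looking along -z (the intrinsics and any distortion apply to the point x, -y, -z); pixel columns grow to the right and rows downward; lengths in m; the calibration is good to about 2 mm. A picture is of the moment at which its call begins. There is no depth.
- r.finish_job(): hands the job in, once; it reports no verdict.
Trained networks look in a picture, given as the dict that the camera call returned (one of the last four; its "shot" number tells which), for a name from the list of things; names that differ only in an ending like _2 or _b are one class to them, and where a whole thing is asked for, a point or a joint stands for the part that bears it (a point fixed in the world has none). Each returns a list of dicts, best first, with "conf" (0 to 1); they miss things now and then, are a little off and sometimes report something else, mostly with a low value. They report only what shows in the picture. A call takes as long as a camera call. They do not tell look-alikes from the thing itself.
- r.outline_of(picture, query): "pixels" (420x560 bool, what is visible of it) and "uv" ([column, row] in pixels, amid what is visible of it).
- r.spot_point(picture, query): "uv" ([column, row] in pixels: a listed point, or the origin of a listed thing).
The state is a dict: "time": time; "joint_positions": joint angles; "qvel": joint speeds; "joint_torque": joint torques, N m; "tool_pos": TCP position; "eef_rot": TCP orientation; "wrist_force": force on the tool from outside, world axes, zero at the start; "wrist_torque": the same for the moment, N m; "opening": finger opening in m.
Only numpy, scipy, OpenCV 4.12 (cv2) and the standard library are available. Lean on these libraries where they do the work, as an engineer would, in place of code of your own. Each camera call takes 0.05 s, during which the arm holds its last target.

TASK

Put the pressed carbon samples away: stand each of the three round ones in the porcelain dish that matches its size (smallest puck in the smallest dish, tall cylinder in the middle dish, wide puck in the largest dish), and lay the rectangular block flat in the middle of the white plastic tub, then put the tub's lid on so that it sits flush all round on the rim. Leave the small amber jar standing where it is, and leave everything upright, released and at rest.

Things in the scene. Friction and masses are not known exactly. Their poses are not given: they have to be found in the camera images.
- small_puck: Loose pressed carbon sample, black, the smallest round one: upright cylinder 30 mm in diameter, 34 mm high. Origin: centre of its underside, z up.
- tall_cylinder: Loose pressed carbon sample, black, the tall round one: upright cylinder 44 mm in diameter, 60 mm high. Origin: centre of its underside, z up.
- wide_puck: Loose pressed carbon sample, black, the widest round one: upright cylinder 64 mm in diameter, 34 mm high. Origin: centre of its underside, z up.
- block: Loose pressed carbon sample, black, the only rectangular one: 56 (its x) x 36 (its y) x 34 mm high. Origin: centre of its underside, z up.
- small_dish: Fixed round white porcelain dish, the smallest of three: 56 mm outside diameter, rim 12 mm high, wall 3 mm (inside diameter 50 mm), floor 4 mm thick. Home of the small puck: 10 mm free all round. Origin: centre of its underside, z up.
- medium_dish: Fixed round white porcelain dish, the middle one: 70 mm outside diameter, rim 12 mm high, wall 3 mm (inside diameter 64 mm), floor 4 mm thick. Home of the tall cylinder: 10 mm free all round. Origin: centre of its underside, z up.
- large_dish: Fixed round white porcelain dish, the largest of three: 90 mm outside diameter, rim 12 mm high, wall 3 mm (inside diameter 84 mm), floor 4 mm thick. Home of the wide puck: 10 mm free all round. Origin: centre of its underside, z up.
- tub: Fixed shallow rectangular white plastic tub without its lid: outside 122 (its x) x 96 (its y) mm, rim 20 mm high, walls and floor 3 mm thick, open on top. Home of the block. The lid's flange rests on the rim and the lower 8 mm of its crown hang inside, 6 mm free all round. Origin: centre of its underside, z up.
- lid: Loose domed white lid, right way up: hollow crown, outside 104 (its x) x 78 (y) mm, inside 98 x 72, ceiling at 35, top at 38 mm. Flange round it, 138 x 112 mm over all, underside at 8 mm. Solid grip bar across the middle of the top, 60 (x) x 16 (y) mm, from 38 to 62 mm. Seated, its origin is 12 mm above the tub's; fits either way round, no pressing. Origin: centre of the crown's lower edge, z up.
- jar: Bystander: small closed amber glass jar with a grey cap, 34 mm in diameter, 50 mm high, standing among the samples; to be left standing where it is. Origin: centre of its underside, z up.
There are look-alikes about, which are no part of the job. What is shaped like the lid but red is not meant.

How it is judged:
By the outcome, as a careful person would: the job done as asked, in the order asked, and still so for the second after the job is handed in, with the robot touching nothing.
It also fails if it takes over 115 s, if anything falls off the work surface, if the arm or the gripper's body presses on something with over 40 N, if the wrist force passes 120 N, or if a joint passes its speed limit or range.

## Working session

There is one attempt and no reset: what is moved stays moved. The work goes in short steps, Python scripts to look and compute and a shell command to move; the robot and the scene stay as the last step left them, time stands still between calls to the robot, and variables do not carry over. Pictures are saved under pics/ and viewed, and the job is handed in when it is done.

```bash
ls; mkdir -p pics; python3 - <<'E'
from workcell import r
import cv2
print(r.get_state())
for n in ["side","top","wrist"]:
    p=r.camera(n); cv2.imwrite(f"pics/{n}0.png",p["color"])
    print(n,p.keys(),p["fx"],p["fy"],p["cx"],p["cy"],p["cam_to_world"].round(3).tolist() if hasattr(p["cam_to_world"],'round') else p["cam_to_world"])
E
```

```text
pics
{'time': 0.0, 'joint_positions': array([ 1.03676746,  0.41192337, -0.01273597,  1.59708625,  0.00560415,
        1.13427138, -0.08221222]), 'qvel': array([ 0.00027989, -0.00241735, -0.00028468, -0.00157751,  0.00022172,
        0.00161119, -0.00150839]), 'joint_torque': array([ 1.89488583e-04, -6.00612473e+01,  6.82065357e-01, -2.99406087e+01,
        1.38393612e-02,  1.04789445e-02, -3.30983164e-05]), 'tool_pos': array([ 0.2804871 , -0.55799017,  0.24942101]), 'eef_rot': array([-1.5709078 ,  0.00164891, -1.1049312 ]), 'wrist_force': array([-0.46571371, -1.22128712, -0.06835517]), 'wrist_torque': array([0.01200546, 0.0136367 , 0.0160784 ]), 'opening': 0.08537593209436402}
side dict_keys(['color', 'fx', 'fy', 'cx', 'cy', 'cam_to_world', 'shot']) 388.68410868306546 388.68410868306546 280.3628670219292 207.89936937696498 [[0.789, 0.425, -0.444, 0.076], [-0.614, 0.535, -0.58, -0.522], [-0.009, 0.731, 0.683, 0.623], [0.0, 0.0, 0.0, 1.0]]
top dict_keys(['color', 'fx', 'fy', 'cx', 'cy', 'cam_to_world', 'shot']) 460.04829053253803 460.04829053253803 269.4464041800541 204.15442272492703 [[-0.014, 0.983, -0.184, 0.247], [-1.0, -0.016, -0.007, -0.042], [-0.009, 0.184, 0.983, 1.23], [0.0, 0.0, 0.0, 1.0]]
wrist dict_keys(['color', 'fx', 'fy', 'cx', 'cy', 'cam_to_world', 'shot']) 346.89777219225294 346.89777219225294 288.22764973822984 206.17052845619784 [[0.449, 0.855, 0.258, 0.344], [-0.894, 0.431, 0.128, -0.526], [-0.002, -0.288, 0.958, 0.372], [0.0, 0.0, 0.0, 1.0]]
```

View pics/top0.png

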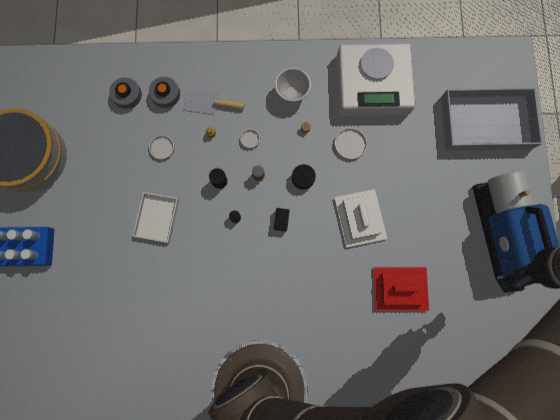

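View pics/side0.png

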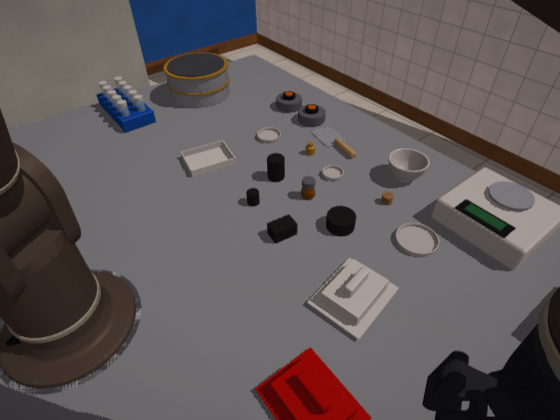

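View pics/wrist0.png

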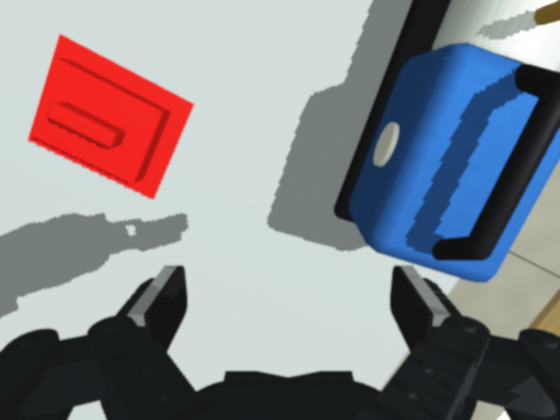

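```bash
cat > h.py <<'E'
import numpy as np, cv2
from scipy.optimize import minimize
from workcell import r
def proj(p,P):
    T=np.linalg.inv(np.array(p["cam_to_world"])); q=np.c_[P,np.ones(len(P))]@T.T
    return np.c_[p["fx"]*q[:,0]/-q[:,2]+p["cx"], p["cy"]+p["fy"]*q[:,1]/q[:,2]]
def ray(p,uv,z):
    M=np.array(p["cam_to_world"]); d=M[:3,:3]@np.array([(uv[0]-p["cx"])/p["fx"],-(uv[1]-p["cy"])/p["fy"],-1])
    return M[:3,3]+d*(z-M[2,3])/d[2]
def cyl(d,h):
    a=np.linspace(0,2*np.pi,48,endpoint=False); c=np.c_[np.cos(a),np.sin(a)]*d/2
    return [np.r_[np.c_[c,0*a],np.c_[c,0*a+h]]]
def box(x,y,z0,z1): return np.array([[sx*x/2,sy*y/2,z] for sx in(-1,1) for sy in(-1,1) for z in(z0,z1)])
mm=1e-3
M={"small_puck":cyl(.030,.034),"tall_cylinder":cyl(.044,.060),"wide_puck":cyl(.064,.034),"jar":cyl(.034,.05),
"small_dish":cyl(.056,.012),"medium_dish":cyl(.070,.012),"large_dish":cyl(.090,.012),
"block":[box(.056,.036,0,.034)],"tub":[box(.122,.096,0,.020)],
"lid":[box(.138,.112,.008,.010),box(.104,.078,0,.038),box(.060,.016,.038,.062)]}
S=8
def mask(p,name,q,z=0):
    c,s=np.cos(q[2]),np.sin(q[2]); m=np.zeros((420,560),np.uint8)
    for V in M[name]:
        W=np.c_[q[0]+c*V[:,0]-s*V[:,1],q[1]+s*V[:,0]+c*V[:,1],V[:,2]+z]
        h=cv2.convexHull(proj(p,W).astype(np.float32))
        cv2.fillPoly(m,[np.round(h*256).astype(np.int32)],255,cv2.LINE_AA,8)
    return m/255.
def fit(items,name,q0,z=0,rot=True):
    """items: list of (picture,boolmask)"""
    def cost(v):
        q=np.array([v[0],v[1],v[2] if rot else 0]); t=0
        for p,b in items: t+=np.abs(mask(p,name,q,z)-b).sum()/b.sum()
        return t
    best=None
    for y in ([q0[2]] if len(q0)>2 else ([0,.4,.8,1.2,1.6,2,2.4,2.8] if rot else [0])):
        o=minimize(cost,[q0[0],q0[1],y],method="Nelder-Mead",options=dict(initial_simplex=np.array([[q0[0],q0[1],y],[q0[0]+.01,q0[1],y],[q0[0],q0[1]+.01,y],[q0[0],q0[1],y+.2]]),xatol=1e-5,fatol=1e-5))
        if best is None or o.fun<best.fun: best=o
    return best.x,best.fun
E
python3 - <<'E'
from h import *
t=r.camera("top"); s=r.camera("side")
import pickle
for n in M:
    L={}
    for k,p in (("top",t),("side",s)):
        o=r.outline_of(p,n); L[k]=o
        print(n,k,[(round(d["conf"],2),np.round(d["uv"]).tolist(),int(d["pixels"].sum())) for d in o[:4]])
E
```

```text
small_puck top []
small_puck side [(0.59, [250.0, 196.0], 204)]
tall_cylinder top [(0.68, [219.0, 178.0], 278), (0.5, [157.0, 215.0], 1760)]
tall_cylinder side [(0.73, [275.0, 167.0], 451)]
wide_puck top [(0.69, [303.0, 178.0], 458), (0.52, [349.0, 144.0], 832)]
wide_puck side [(0.65, [341.0, 220.0], 770)]
jar top [(0.46, [257.0, 172.0], 151)]
jar side [(0.72, [307.0, 188.0], 283)]
small_dish top [(0.58, [252.0, 138.0], 310), (0.29, [282.0, 220.0], 285)]
small_dish side []
medium_dish top []
medium_dish side [(0.58, [270.0, 132.0], 306), (0.18, [251.0, 196.0], 207)]
large_dish top [(0.74, [349.0, 144.0], 753)]
large_dish side [(0.91, [417.0, 238.0], 1146)]
block top [(0.84, [279.0, 218.0], 307), (0.68, [162.0, 146.0], 480), (0.67, [236.0, 217.0], 107)]
block side [(0.94, [281.0, 228.0], 609)]
tub top [(0.62, [155.0, 216.0], 1751)]
tub side [(0.96, [208.0, 158.0], 1246)]
lid top [(0.93, [400.0, 289.0], 2370), (0.81, [359.0, 217.0], 2153), (0.74, [258.0, 169.0], 166)]
lid side [(0.95, [309.0, 394.0], 4913), (0.77, [353.0, 295.0], 3914)]
```

```bash
cat >> h.py <<'E'
def seg(p,uv,kind,win=60,thr=None):
    g=p["color"].max(2).astype(int); u,v=map(int,uv)
    b=(g<(thr or 70)) if kind=="black" else (p["color"].min(2)>(thr or 150))
    w=np.zeros_like(b); w[max(0,v-win):v+win,max(0,u-win):u+win]=1
    n,l,st,ce=cv2.connectedComponentsWithStats((b&w).astype(np.uint8),connectivity=4)
    ids=[i for i in range(1,n) if st[i,4]>30]
    i=min(ids,key=lambda i:((np.argwhere(l==i)-[v,u])**2).sum(1).min()+0.0)
    m=(l==i).astype(np.uint8)
    c,_=cv2.findContours(m,cv2.RETR_EXTERNAL,cv2.CHAIN_APPROX_NONE); cv2.drawContours(m,c,-1,1,-1)
    return m.astype(bool)
E
python3 - <<'E'
from h import *
t=r.camera("top"); s=r.camera("side")
a=cv2.resize(t["color"][110:260,120:400],None,fx=2.8,fy=2.8,interpolation=cv2.INTER_NEAREST); cv2.imwrite("pics/t1.png",a)
for p,pts in((t,[(235,217),(232,214),(282,221),(218,179),(303,178),(258,172),(155,200),(250,140),(340,225),(300,250),(290,228),(312,190)]),(s,[(275,167),(253,198),(282,229),(341,222),(330,190),(208,158),(355,300),(260,245),(415,240)])):
    print([(q,p["color"][q[1],q[0]].tolist()) for q in pts])
E
```

```text
[((235, 217), [20, 23, 15]), ((232, 214), [27, 31, 26]), ((282, 221), [30, 32, 31]), ((218, 179), [34, 31, 31]), ((303, 178), [28, 28, 30]), ((258, 172), [86, 83, 83]), ((155, 200), [151, 159, 163]), ((250, 140), [141, 145, 149]), ((340, 225), [80, 80, 79]), ((300, 250), [132, 130, 129]), ((290, 228), [131, 132, 129]), ((312, 190), [133, 133, 132])]
[((275, 167), [11, 12, 13]), ((253, 198), [12, 11, 12]), ((282, 229), [20, 21, 23]), ((341, 222), [21, 21, 22]), ((330, 190), [114, 111, 115]), ((208, 158), [154, 160, 170]), ((355, 300), [153, 158, 168]), ((260, 245), [114, 111, 114]), ((415, 240), [140, 144, 156])]
```

View pics/t1.png

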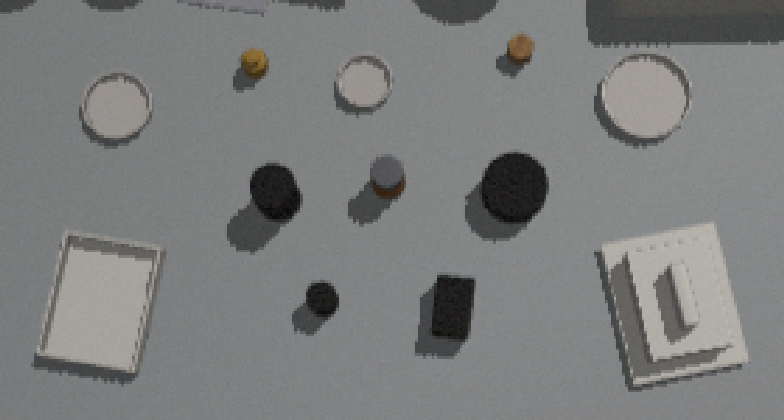

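```bash
cat >> h.py <<'E'
def segw(p,uv,win=60,thr=3.5):
    c=cv2.GaussianBlur(p["color"],(3,3),0.8).astype(float); d=c[:,:,2]-c[:,:,0]
    b=(d>thr)&(d<40); u,v=map(int,uv)
    w=np.zeros_like(b); w[max(0,v-win):v+win,max(0,u-win):u+win]=1
    b=cv2.morphologyEx((b&w).astype(np.uint8),cv2.MORPH_CLOSE,np.ones((5,5)))
    n,l,st,ce=cv2.connectedComponentsWithStats(b,connectivity=4)
    i=l[v,u] or 1+np.argmax(st[1:,4]); m=(l==i).astype(np.uint8)
    c,_=cv2.findContours(m,cv2.RETR_EXTERNAL,cv2.CHAIN_APPROX_NONE); cv2.drawContours(m,c,-1,1,-1)
    return cv2.morphologyEx(m,cv2.MORPH_OPEN,np.ones((5,5))).astype(bool)
E
cat > m1.py <<'E'
from h import *
t=r.camera("top"); s=r.camera("side")
P={"small_puck":((235,217),(253,198)),"tall_cylinder":((218,179),(275,167)),"wide_puck":((303,178),(341,222)),"block":((282,221),(282,229)),
"small_dish":((250,139),(332,172)),"medium_dish":((161,148),(269,134)),"large_dish":((350,144),(416,239)),"tub":((155,217),(208,158)),"lid":((355,225),(353,297))}
im={"t":t["color"].copy(),"s":s["color"].copy()}
for n,(a,b) in P.items():
    k="black" if n in("small_puck","tall_cylinder","wide_puck","block") else "w"
    f=(lambda p,u:seg(p,u,"black")) if k=="black" else segw
    mt,ms=f(t,a),f(s,b); rot=n in("block","tub","lid")
    q0=ray(t,a,.02)[:2]
    R=[fit(it,n,q0,0,rot) for it in ([(t,mt)],[(s,ms)],[(t,mt),(s,ms)])]
    print(n,int(mt.sum()),int(ms.sum()),[(x.round(4).tolist(),round(c,2)) for x,c in R])
    for key,p in(("t",t),("s",s)):
        mk=(mask(p,n,R[2][0] if rot else [*R[2][0][:2],0])>.5).astype(np.uint8); c,_=cv2.findContours(mk,0,1); cv2.drawContours(im[key],c,-1,(0,255,0),1)
cv2.imwrite("pics/t2.png",cv2.resize(im["t"][110:260,120:400],None,fx=2.8,fy=2.8)); cv2.imwrite("pics/s2.png",cv2.resize(im["s"][100:350,150:450],None,fx=2.4,fy=2.4))
E
python3 m1.py
```

```text
small_puck 123 263 [([0.4403, 0.06, -0.3101], np.float64(0.22)), ([0.4399, 0.0641, -0.0782], np.float64(0.35)), ([0.4403, 0.0611, -0.0303], np.float64(0.6))]
tall_cylinder 297 606 [([0.5435, 0.104, 0.0967], np.float64(0.17)), ([0.5425, 0.1071, 0.0972], np.float64(0.29)), ([0.5433, 0.1056, 0.1324], np.float64(0.48))]
wide_puck 497 933 [([0.5454, -0.1247, 0.0588], np.float64(0.12)), ([0.5451, -0.1215, 0.0025], np.float64(0.21)), ([0.5454, -0.1231, 0.0013], np.float64(0.34))]
block 340 716 [([0.4316, -0.0626, -0.1169], np.float64(0.15)), ([0.4283, -0.0608, -0.0327], np.float64(0.21)), ([0.4291, -0.0622, 3.0056], np.float64(0.4))]
small_dish 290 325 [([0.6642, 0.0196, -0.1444], np.float64(0.27)), ([0.6651, 0.0252, 0.0807], np.float64(0.1)), ([0.6642, 0.0223, -0.0692], np.float64(0.43))]
medium_dish 464 342 [([0.6441, 0.2658, -0.1088], np.float64(0.23)), ([0.642, 0.2695, -0.0148], np.float64(0.1)), ([0.6424, 0.2678, -0.1386], np.float64(0.35))]
large_dish 784 1233 [([0.6448, -0.2598, 0.0156], np.float64(0.16)), ([0.6459, -0.2543, -0.1441], np.float64(0.05)), ([0.645, -0.2563, 0.0076], np.float64(0.25))]
tub 1666 1366 [([0.4452, 0.2733, -0.1721], np.float64(0.09)), ([0.4448, 0.2773, 2.9486], np.float64(0.04)), ([0.4441, 0.2748, 2.9375], np.float64(0.14))]
lid 2143 4130 [([0.4349, -0.2769, 0.1996], np.float64(0.06)), ([0.4359, -0.2723, 3.3228], np.float64(0.02)), ([0.4354, -0.2744, 0.1879], np.float64(0.11))]
```

View overlay.

View pics/t2.png

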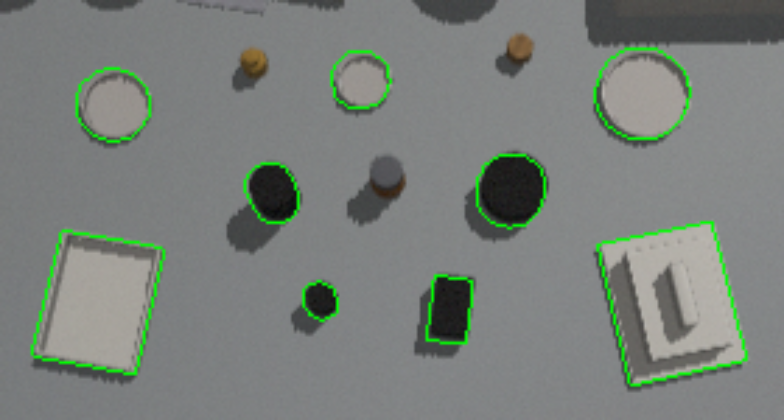

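View pics/s2.png

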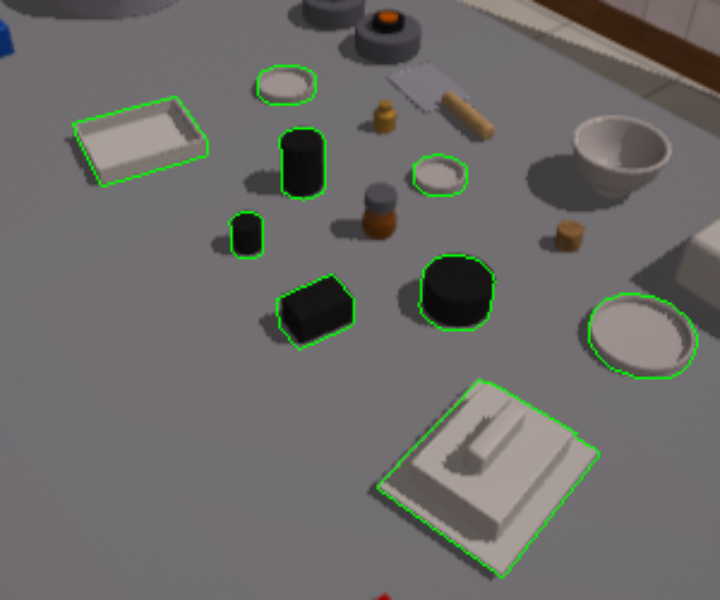

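```bash
cat >> h.py <<'E'
def go(x,y,z,yaw=None):
    s=r.get_state(); from scipy.spatial.transform import Rotation as Ro
    R=Ro.from_euler("xyz",s["eef_rot"]).as_matrix(); d=R.T@(np.array([x,y,z])-s["tool_pos"])*1000
    w=s["eef_rot"][2]; a=0 if yaw is None else -((yaw-w+np.pi)%(2*np.pi)-np.pi)
    print("t",round(s["time"],2),"pos",s["tool_pos"].round(4),"yaw",round(w,4),"rp",s["eef_rot"][:2].round(3),"F",s["wrist_force"].round(1),"op",round(s["opening"],4)); print("ROW",d.round(1),"turn",round(a,3))
E
python3 -c "
from h import *
go(.5454,-.1231,.2,0)"
```

```text
t 1.45 pos [ 0.2807 -0.5584  0.2503] yaw -1.105 rp [-1.571 -0.   ] F [-0.7  0.6  0.3] op 0.0855
ROW [-270.    50.3  432. ] turn -1.105
```

```bash
python3 -m crank '-270 50 432 -1.105; -270 50 432 -1.105; -270 50 432 -1.105; -270 50 432 -1.105; -270 50 432 -1.105; -270 50 432 -1.105; -270 50 432 -1.105; -270 50 432 -1.105; -270 50 432 -1.105; -270 50 432 -1.105; -270 50 432 -1.105; -270 50 432 -1.105' -1 40
cat > w.py <<'E'
import sys
from h import *
p=r.camera("wrist"); cv2.imwrite("pics/"+sys.argv[1]+".png",p["color"])
go(.5454,-.1231,.2,0); print(np.array(p["cam_to_world"]).round(3).tolist())
E
python3 w.py w1
```

```text
time: 2.95
tool_pos: [0.5448, -0.1251, 0.2005]
eef_rot: [-1.572, -0.0, -0.003]
wrist_force: [0.7, -0.6, -0.6]
opening: 0.0855
t 3.0 pos [ 0.5449 -0.1248  0.2005] yaw -0.0025 rp [-1.571 -0.   ] F [-0.1 -0.5 -0.5] op 0.0851
ROW [0.5 0.5 1.7] turn -0.002
[[1.0, 0.002, 0.002, 0.544], [-0.003, 0.958, 0.287, -0.053], [-0.002, -0.287, 0.958, 0.323], [0.0, 0.0, 0.0, 1.0]]
```

View pics/w1.png

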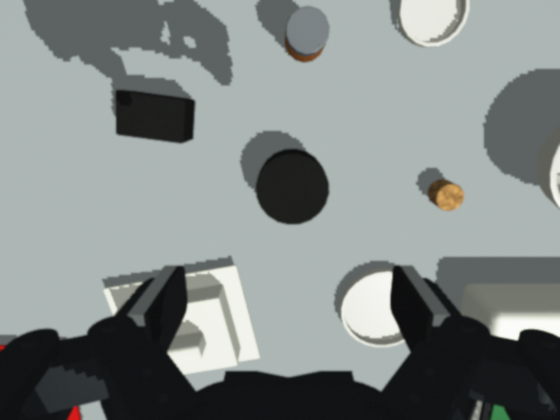

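```bash
python3 - <<'E'
from h import *
p=r.camera("wrist")
for n,u,q,rot in(("wide_puck",(292,190),(.5454,-.1231),0),("block",(155,118),(.43,-.062,-.12),1)):
    m=seg(p,u,"black",75,60); print(n,m.sum(),fit([(p,m)],n,q,0,rot))
for n,u,q,w in(("large_dish",(375,308),(.645,-.256),60),):
    m=p["color"].min(2)>215; print(m[260:350,335:400].sum())
go(.5454,-.1231,.03,0)
E
```

```text
wide_puck 4155 (array([ 0.5453051 , -0.12489518,  0.07720265]), np.float64(0.12171020032561762))
block 3387 (array([ 0.43019003, -0.06242861, -0.08021465]), np.float64(0.1365266271846796))
2616
t 3.05 pos [ 0.545  -0.1245  0.2005] yaw -0.0021 rp [-1.571 -0.   ] F [ 0.8  0.7 -0.5] op 0.0855
ROW [  0.4 170.5   1.5] turn -0.002
```

```bash
python3 -m crank '0 60 0 0; 0 115 0 0; 0 150 0 0; 0 171 0 0; 0 171 0 0; 0 171 0 0' -1 40 && python3 -m crank '0 0 0 0; 0 0 0 0; 0 0 0 0; 0 0 0 0; 0 0 0 0; 0 0 0 0' 1 40
cat > w.py <<'E'
import sys
from h import *
p=r.camera("wrist"); cv2.imwrite("pics/"+sys.argv[1]+".png",p["color"])
E
python3 w.py w2; python3 -c "
from h import *
go(.645,-.259,.2)"
```

```text
time: 3.8
tool_pos: [0.546, -0.1235, 0.0302]
eef_rot: [-1.571, -0.001, -0.0]
wrist_force: [0.1, 0.8, -0.4]
opening: 0.0854
time: 4.55
tool_pos: [0.5463, -0.1235, 0.0308]
eef_rot: [-1.572, -0.002, -0.0]
wrist_force: [-1.1, -0.0, 6.1]
opening: 0.0627
t 4.6 pos [ 0.5463 -0.1235  0.0308] yaw -0.0002 rp [-1.572 -0.002] F [-0.9  0.4  4.6] op 0.0628
ROW [  99.1 -168.8 -135.6] turn 0
```

View pics/w2.png

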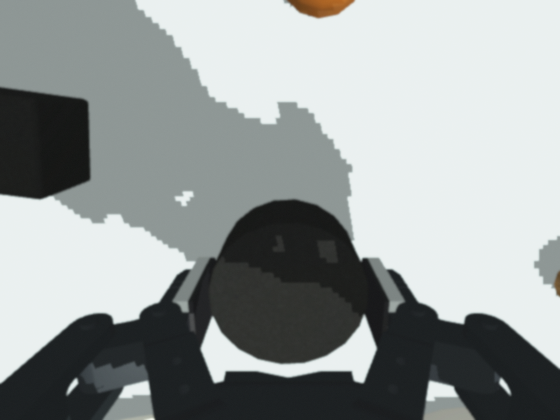

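```bash
python3 -m crank '0 -50 0 0; 0 -80 0 0; 50 -80 -68 0; 99 -80 -135 0; 99 -80 -135 0; 99 -80 -135 0; 99 -80 -135 0; 99 -80 -135 0' 
python3 w.py w3; python3 -c "
from h import *
go(.645,-.259,.2)"
```

```text
time: 5.6
tool_pos: [0.6441, -0.2566, 0.1096]
eef_rot: [-1.57, 0.0, 0.002]
wrist_force: [0.4, 0.0, -1.9]
opening: 0.0628
t 5.65 pos [ 0.6442 -0.2568  0.1097] yaw 0.0016 rp [-1.571 -0.   ] F [ 0.2  0.1 -1. ] op 0.0626
ROW [  0.8 -90.3  -2.1] turn 0
```

View pics/w3.png

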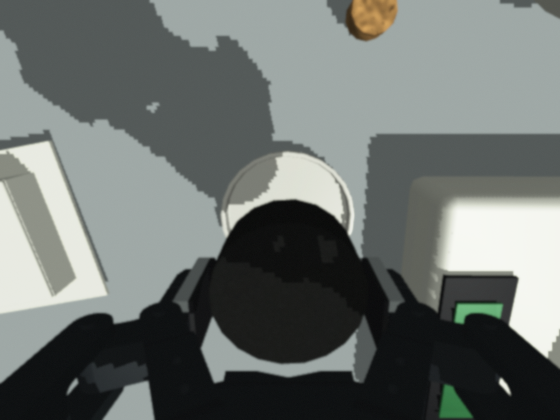

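```bash
python3 - <<'E'
from h import *
t=r.camera("top"); w=r.camera("wrist")
for z in(0,.06): print(z,[ray(t,u,z).round(3)[:2] for u in((343,108),(413,108))],[ray(w,u,z).round(3)[:2] for u in((405,180),(400,290),(365,300))])
im=w["color"].copy()
for q,c in(((.645,-.2575),(0,255,0)),((.645,-.2598),(0,0,255))):
    a=np.linspace(0,6.28,90); P=np.c_[q[0]+.045*np.cos(a),q[1]+.045*np.sin(a),0*a+.012]
    cv2.polylines(im,[np.round(proj(w,P)*16).astype(np.int32)],True,c,1,0,4)
cv2.imwrite("pics/w4.png",cv2.resize(im[120:300,180:400],None,fx=3,fy=3,interpolation=0))
E
```

```text
0 [array([ 0.75 , -0.246]), array([ 0.747, -0.443])] [array([ 0.722, -0.235]), array([ 0.727, -0.32 ]), array([ 0.701, -0.328])]
0.06 [array([ 0.726, -0.236]), array([ 0.722, -0.423])] [array([ 0.702, -0.222]), array([ 0.705, -0.285]), array([ 0.686, -0.291])]
```

View pics/w4.png

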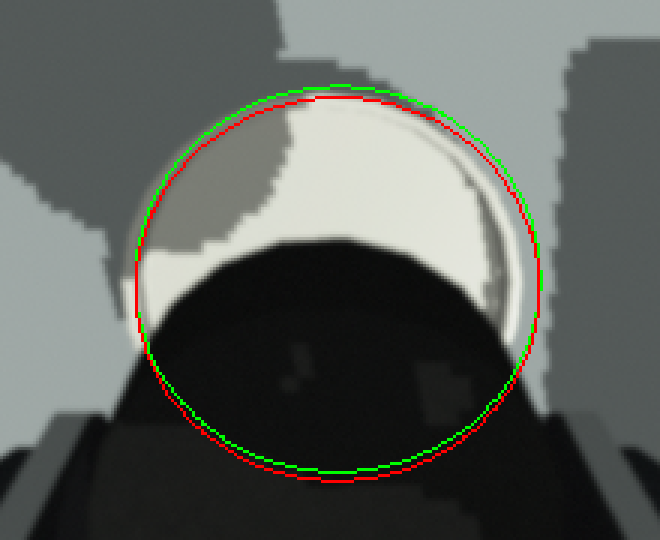

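```bash
python3 -m crank '-1 40 -1 0; -1 60 -1 0; -1 60 -1 0; -1 60 -1 0'; python3 -c "
from h import *
go(.643,-.2595,.0365)"
```

```text
time: 6.25
tool_pos: [0.6442, -0.2591, 0.0503]
eef_rot: [-1.571, -0.001, 0.0]
wrist_force: [0.3, 0.0, -1.5]
opening: 0.0623
t 6.25 pos [ 0.6442 -0.2591  0.0503] yaw 0.0002 rp [-1.571e+00 -1.000e-03] F [ 0.3  0.  -1.5] op 0.0623
ROW [-1.2 13.8 -0.4] turn 0
```

```bash
python3 -m crank '-1 7 0 0; -1 14 0 0; -1 14 0 0; -1 14.5 0 0' && python3 -m crank '0 0 0 0; 0 0 0 0; 0 0 0 0; 0 0 0 0' -0.75 && python3 -m crank '0 -50 0 0; 0 -100 0 0; 0 -100 0 0; 0 -100 0 0' && python3 w.py w5
```

```text
time: 6.75
tool_pos: [0.6424, -0.2592, 0.035]
eef_rot: [-1.571, 0.0, -0.0]
wrist_force: [-2.6, 0.8, 3.5]
opening: 0.0624
time: 7.25
tool_pos: [0.6424, -0.2592, 0.0348]
eef_rot: [-1.571, -0.0, -0.0]
wrist_force: [-0.5, -0.5, 0.1]
opening: 0.0748
time: 7.75
tool_pos: [0.6421, -0.2592, 0.1347]
eef_rot: [-1.571, 0.0, -0.0]
wrist_force: [-1.0, -0.0, 0.2]
opening: 0.0747
```

View pics/w5.png

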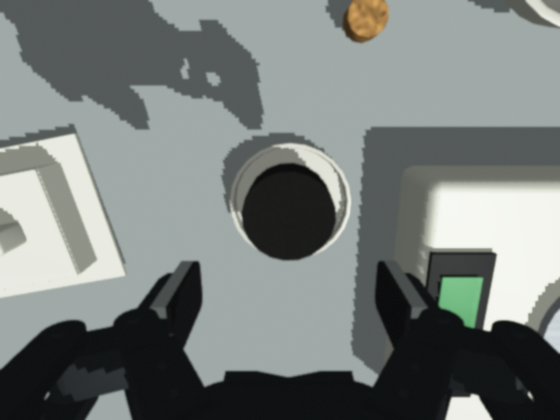

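```bash
python3 -c "
from h import *
go(.5432,.105,.20,0)"
```

```text
t 7.8 pos [ 0.6417 -0.2591  0.1338] yaw -0.0 rp [-1.57   0.002] F [-0.8  0.8  0.3] op 0.0747
ROW [-98.6 -66.  364.1] turn -0.0
```

```bash
python3 -m crank '-99 -66 364 0; -99 -66 364 0; -99 -66 364 0; -99 -66 364 0; -99 -66 364 0; -99 -66 364 0; -99 -66 364 0; -99 -66 364 0; -99 -66 364 0' && python3 - <<'E'
from h import *
p=r.camera("wrist"); cv2.imwrite("pics/w6.png",p["color"])
for n,z in(("tall_cylinder",.03),("small_puck",.017)):
    q={"tall_cylinder":(.5432,.105),"small_puck":(.4403,.0611)}[n]
    u=proj(p,np.array([[*q,z]]))[0]; m=seg(p,u,"black",75,60); print(n,u,m.sum(),fit([(p,m)],n,q,0,0))
go(.5432,.105,.045,0)
E
```

```text
time: 8.93
tool_pos: [0.5435, 0.1028, 0.1997]
eef_rot: [-1.572, 0.002, -0.003]
wrist_force: [0.7, -1.3, -0.1]
opening: 0.075
tall_cylinder [290.40784426 186.77447336] 2594 (array([0.54166953, 0.10537185, 0.10597275]), np.float64(0.16214491964866132))
small_puck [180.64360486 229.33697606] 1108 (array([0.44064658, 0.06117724, 0.02485578]), np.float64(0.24122248177249236))
t 8.97 pos [0.5436 0.1027 0.1999] yaw -0.0029 rp [-1.572e+00  1.000e-03] F [ 0.1 -0.4 -0.7] op 0.0747
ROW [ -0.2 154.9   2.4] turn -0.003
```

View pics/w6.png

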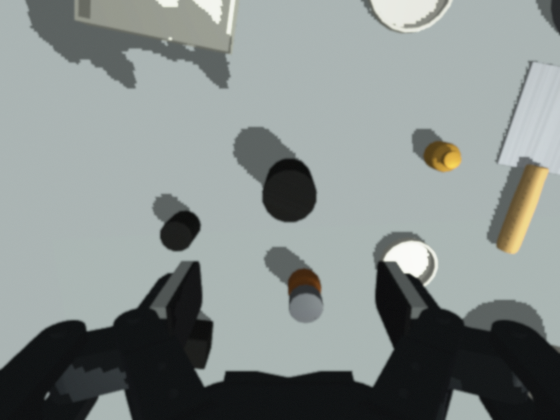

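```bash
python3 -m crank '-1 60 1.5 -0.003; -1 115 1.5 -0.003; -1 155 1.5 -0.003; -1 155 1.5 -0.003; -1 155 1.5 -0.003' -1 40 && python3 -m crank '0 0 0 0; 0 0 0 0; 0 0 0 0; 0 0 0 0; 0 0 0 0; 0 0 0 0; 0 0 0 0' 1 40
python3 w.py w7; python3 -c "
from h import *
go(.643,.2668,.13)"
```

```text
time: 9.6
tool_pos: [0.5434, 0.1059, 0.0469]
eef_rot: [-1.571, -0.001, 0.002]
wrist_force: [-0.2, -0.3, 1.1]
opening: 0.0854
time: 10.48
tool_pos: [0.5432, 0.1064, 0.0472]
eef_rot: [-1.571, -0.002, 0.003]
wrist_force: [-0.3, -1.0, 6.4]
opening: 0.0432
t 10.53 pos [0.5432 0.1064 0.0472] yaw 0.0028 rp [-1.571 -0.002] F [-1.8 -0.1  7.5] op 0.0432
ROW [100.4 -82.6 160.1] turn 0
```

View pics/w7.png

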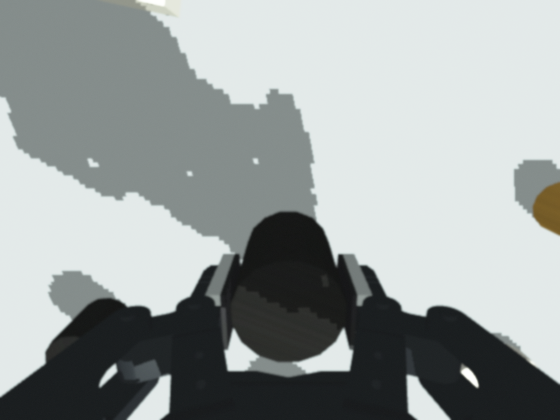

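```bash
python3 -m crank '0 -50 0 0; 0 -83 0 0; 40 -83 50 0; 100 -83 160 0; 100 -83 160 0; 100 -83 160 0; 100 -83 160 0; 100 -83 160 0; 100 -83 160 0' && python3 - <<'E'
from h import *
w=r.camera("wrist"); im=w["color"].copy()
for q,c in(((.643,.2668),(0,255,0)),):
    a=np.linspace(0,6.28,90); P=np.c_[q[0]+.035*np.cos(a),q[1]+.035*np.sin(a),0*a+.012]
    cv2.polylines(im,[np.round(proj(w,P)*16).astype(np.int32)],True,c,1,0,4)
cv2.imwrite("pics/w8.png",cv2.resize(im[120:400,120:460],None,fx=2,fy=2,interpolation=0))
go(.643,.2668,.053)
E
```

```text
time: 11.65
tool_pos: [0.6421, 0.265, 0.1292]
eef_rot: [-1.572, -0.0, 0.001]
wrist_force: [0.5, -0.5, -1.5]
opening: 0.043
t 11.7 pos [0.6421 0.2653 0.1292] yaw 0.0015 rp [-1.571 -0.   ] F [-0.1 -0.1 -1.5] op 0.0433
ROW [ 0.8 76.2  1.5] turn 0
```

View pics/w8.png

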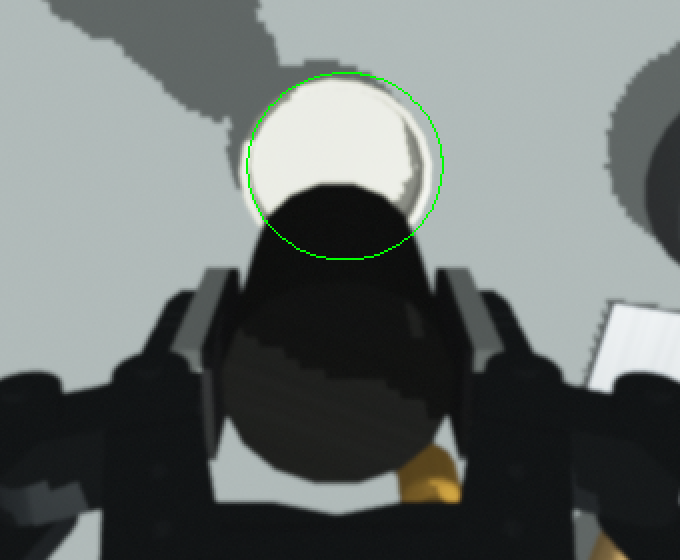

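```bash
python3 -m crank '0 40 0.5 0; 0 62 0.5 0; 0 70 0.5 0; 0 76 0.5 0; 0 76 0.5 0' && python3 -m crank '0 0 0 0; 0 0 0 0; 0 0 0 0; 0 0 0 0; 0 0 0 0' -0.5 && python3 -m crank '0 -50 0 0; 0 -110 0 0; 0 -110 0 0; 0 -110 0 0' && python3 w.py w9
```

```text
time: 12.32
tool_pos: [0.6422, 0.2673, 0.0532]
eef_rot: [-1.571, -0.0, 0.003]
wrist_force: [-0.9, 0.2, -0.8]
opening: 0.0431
time: 12.95
tool_pos: [0.6419, 0.2672, 0.0529]
eef_rot: [-1.571, -0.0, 0.003]
wrist_force: [-0.4, -0.2, 0.0]
opening: 0.0642
time: 13.45
tool_pos: [0.6418, 0.2669, 0.1628]
eef_rot: [-1.571, -0.0, 0.003]
wrist_force: [-0.5, 0.3, -0.8]
opening: 0.0639
```

View pics/w9.png

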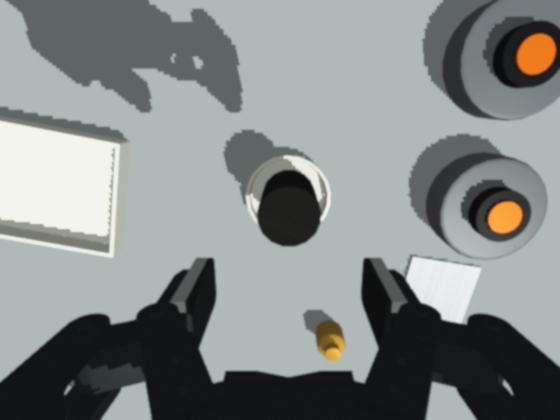

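```bash
python3 -c "
from h import *
go(.4404,.0608,.14,0)"
```

```text
t 13.5 pos [0.6414 0.2667 0.1617] yaw 0.0031 rp [-1.572e+00  1.000e-03] F [-0.3  0.  -1. ] op 0.0641
ROW [-201.6   22.2 -205.2] turn 0.003
```

```bash
python3 -m crank '-202 22 -206 0.003; -202 22 -206 0.003; -202 22 -206 0.003; -202 22 -206 0.003; -202 22 -206 0.003; -202 22 -206 0.003; -202 22 -206 0.003; -202 22 -206 0.003' && python3 - <<'E'
from h import *
p=r.camera("wrist"); cv2.imwrite("pics/w10.png",p["color"])
for n,z in(("small_puck",.017),):
    q=(.4403,.0611)
    u=proj(p,np.array([[*q,z]]))[0]; m=seg(p,u,"black",75,60); print(n,u,m.sum(),fit([(p,m)],n,q,0,0))
go(.4403,.0608,.030,0)
E
```

```text
time: 14.5
tool_pos: [0.4412, 0.0616, 0.1406]
eef_rot: [-1.57, 0.0, 0.001]
wrist_force: [-0.6, -0.1, 0.6]
opening: 0.0639
small_puck [289.53321692 205.38933091] 1537 (array([0.43928638, 0.06061934, 0.0842789 ]), np.float64(0.2243866967736997))
t 14.55 pos [0.4411 0.0616 0.1406] yaw 0.0014 rp [-1.57  0.  ] F [-0.4 -0.6  0.4] op 0.0638
ROW [ -0.8 110.6  -0.9] turn 0.001
```

View pics/w10.png

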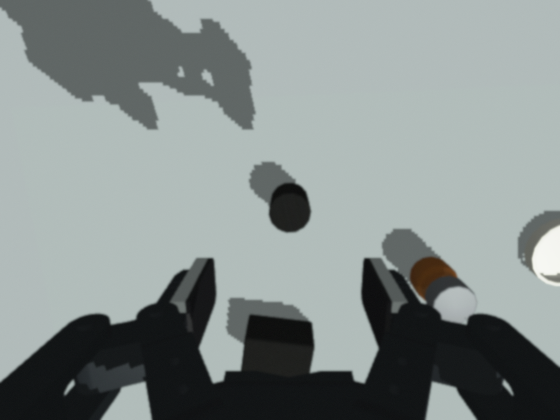

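```bash
python3 -m crank '-1 60 -1 0; -1 100 -1 0; -1 111 -1 0; -1 111 -1 0' && python3 -m crank '0 0 0 0; 0 0 0 0; 0 0 0 0; 0 0 0 0; 0 0 0 0; 0 0 0 0' 1 40
python3 w.py w11; python3 -c "
from h import *
go(.6642,.0205,.12)"
```

```text
time: 15.05
tool_pos: [0.4396, 0.0602, 0.0297]
eef_rot: [-1.571, 0.001, 0.001]
wrist_force: [-0.0, -0.3, -0.1]
opening: 0.0639
time: 15.8
tool_pos: [0.4406, 0.0596, 0.0312]
eef_rot: [-1.571, -0.003, -0.0]
wrist_force: [-0.6, 0.6, 6.4]
opening: 0.0285
t 15.85 pos [0.4406 0.0597 0.0312] yaw -0.0002 rp [-1.571 -0.003] F [-1.7  0.4  6.6] op 0.0285
ROW [223.9 -88.2 -39.1] turn 0
```

View pics/w11.png

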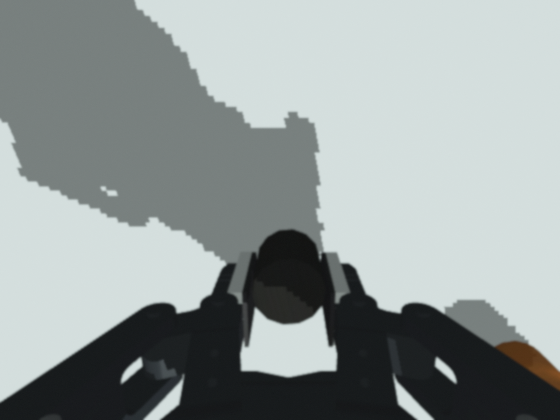

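```bash
python3 -m crank '0 -50 0 0; 0 -95 0 0; 30 -95 -5 0; 224 -95 -39 0; 224 -95 -39 0; 224 -95 -39 0; 224 -90 -39 0; 224 -90 -39 0; 224 -90 -39 0' && python3 - <<'E'
from h import *
w=r.camera("wrist"); im=w["color"].copy()
for q,c in(((.6642,.0205),(0,255,0)),):
    a=np.linspace(0,6.28,90); P=np.c_[q[0]+.028*np.cos(a),q[1]+.028*np.sin(a),0*a+.012]
    cv2.polylines(im,[np.round(proj(w,P)*16).astype(np.int32)],True,c,1,0,4)
cv2.imwrite("pics/w12.png",cv2.resize(im[120:400,120:460],None,fx=2,fy=2,interpolation=0))
go(.6642,.0205,.037)
E
```

```text
time: 16.98
tool_pos: [0.6622, 0.0211, 0.1202]
eef_rot: [-1.571, 0.001, 0.001]
wrist_force: [0.2, -0.6, 0.0]
opening: 0.0288
t 17.02 pos [0.6624 0.0211 0.1204] yaw 0.0011 rp [-1.571  0.   ] F [-0.1  0.  -0.6] op 0.0287
ROW [ 1.9 83.4 -0.6] turn 0
```

View pics/w12.png

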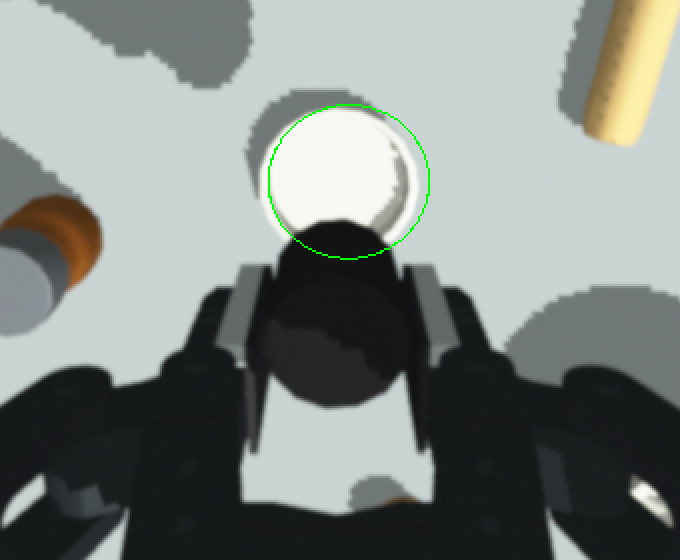

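```bash
python3 -m crank '0.5 40 -1 0; 0.5 65 -1 0; 0.5 77 -1 0; 0.5 84 -1 0; 0.5 84 -1 0' && python3 -m crank '0 0 0 0; 0 0 0 0; 0 0 0 0; 0 0 0 0; 0 0 0 0' -0.3 && python3 -m crank '0 -50 0 0; 0 -110 0 0; 0 -110 0 0; 0 -110 0 0' && python3 w.py w13
```

```text
time: 17.65
tool_pos: [0.6642, 0.0197, 0.0363]
eef_rot: [-1.571, -0.001, 0.0]
wrist_force: [0.6, -0.8, -0.7]
opening: 0.0288
time: 18.27
tool_pos: [0.6641, 0.0195, 0.0358]
eef_rot: [-1.571, -0.0, -0.0]
wrist_force: [-0.2, -0.1, -0.2]
opening: 0.0556
time: 18.77
tool_pos: [0.6639, 0.0193, 0.1458]
eef_rot: [-1.571, -0.0, -0.0]
wrist_force: [0.1, -0.4, -1.1]
opening: 0.0555
```

View pics/w13.png

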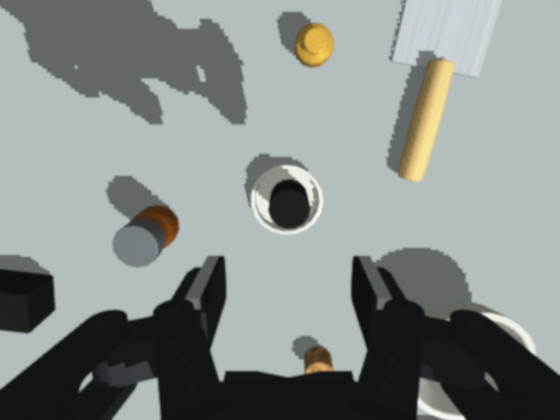

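```bash
python3 -c "
from h import *
go(.4302,-.0622,.15,-.1)"
```

```text
t 18.82 pos [0.6634 0.0193 0.1448] yaw -0.0 rp [-1.571e+00  1.000e-03] F [ 0.2  0.2 -1.2] op 0.0554
ROW [-233.2   -4.8  -81.5] turn 0.1
```

```bash
python3 -m crank '-234 -5 -82 0.1; -234 -5 -82 0.1; -234 -5 -82 0.1; -234 -5 -82 0.1; -234 -5 -82 0.1; -234 -5 -82 0.1; -234 -5 -82 0.1' -1 40 && python3 - <<'E'
from h import *
p=r.camera("wrist"); cv2.imwrite("pics/w14.png",p["color"])
q=(.4302,-.0622,-.1)
u=proj(p,np.array([[*q[:2],.017]]))[0]
for th in(50,70):
  m=seg(p,u,"black",75,th); print(u,m.sum(),fit([(p,m)],"block",q,0,1))
# top-view edge angle too
t=r.camera("top")
go(.4302,-.0622,.029,-.1)
E
```

```text
time: 19.7
tool_pos: [0.4311, -0.0619, 0.1505]
eef_rot: [-1.57, -0.0, -0.099]
wrist_force: [0.6, 0.2, 1.0]
opening: 0.0855
[289.45652179 201.36510465] 3937 (array([ 0.43114922, -0.06321476, -0.12563248]), np.float64(0.16429948154013954))
[289.45652179 201.36510465] 4077 (array([ 0.43006629, -0.06298237, -0.1295332 ]), np.float64(0.1254122841189456))
t 19.8 pos [ 0.4309 -0.0618  0.1505] yaw -0.0989 rp [-1.57  0.  ] F [0.2 0.3 0.5] op 0.0856
ROW [ -0.6 121.5  -0.5] turn 0.001
```

View pics/w14.png

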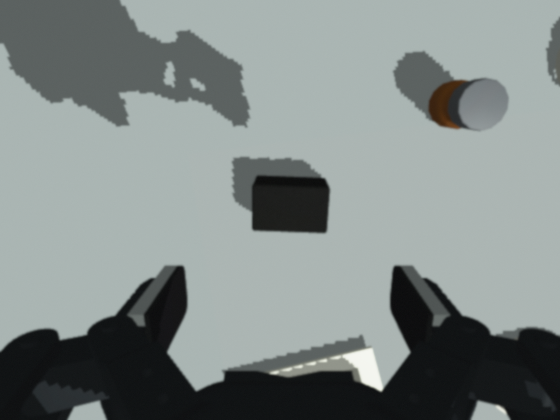

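```bash
python3 -m crank '-1 60 -1 0.028; -1 105 -1 0.028; -1 122 -1 0.028; -1 122 -1 0.028; -1 122 -1 0.028' && python3 -m crank '0 0 0 0; 0 0 0 0; 0 0 0 0; 0 0 0 0; 0 0 0 0; 0 0 0 0' 1 50
python3 w.py w15; python3 -c "
from h import *
go(.4449,.2740,.12,-.19)"
```

```text
time: 20.42
tool_pos: [0.4297, -0.063, 0.0293]
eef_rot: [-1.571, -0.001, -0.127]
wrist_force: [0.7, 0.3, -0.6]
opening: 0.0851
time: 21.18
tool_pos: [0.4297, -0.0635, 0.0298]
eef_rot: [-1.571, -0.002, -0.128]
wrist_force: [-0.7, 0.3, 6.6]
opening: 0.0549
t 21.23 pos [ 0.4297 -0.0635  0.0298] yaw -0.1282 rp [-1.571 -0.002] F [-1.4 -0.2  8. ] op 0.0547
ROW [-27.8 -90.4 336.7] turn 0.062
```

View pics/w15.png

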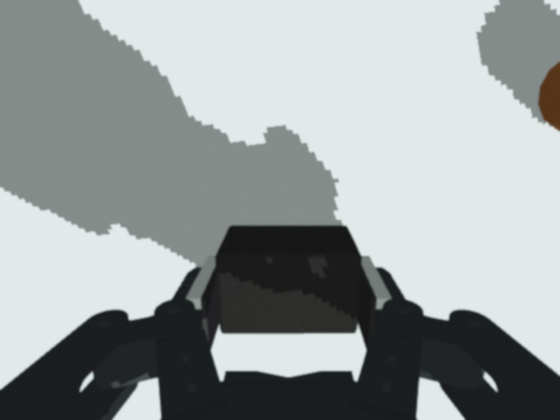

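```bash
python3 -m crank '0 -50 0 0; 0 -100 0 0; -10 -115 60 0.065; -18 -115 245 0.065; -18 -115 245 0.065; -18 -115 245 0.065; -18 -115 245 0.065; -18 -115 245 0.065; -18 -115 245 0.065' && python3 - <<'E'
from h import *
p=r.camera("wrist"); cv2.imwrite("pics/w16.png",p["color"])
go(.4449,.2740,.12,-.19)
E
```

```text
time: 22.35
tool_pos: [0.4424, 0.1801, 0.1438]
eef_rot: [-1.572, -0.0, -0.195]
wrist_force: [-0.7, 0.2, -0.8]
opening: 0.0552
t 22.4 pos [0.4425 0.1802 0.1438] yaw -0.1956 rp [-1.572 -0.   ] F [ 0.2 -0.8 -1. ] op 0.0552
ROW [-15.9  23.7  92.5] turn -0.006
```

View pics/w16.png

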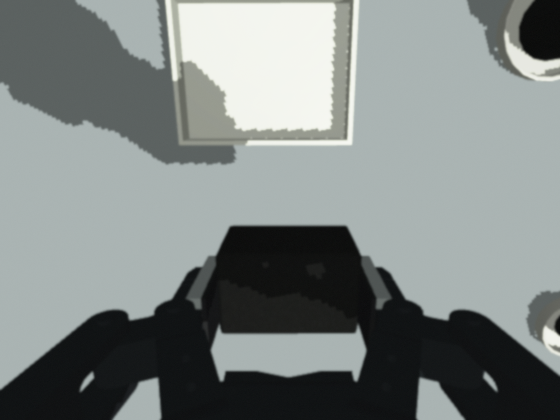

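```bash
python3 - <<'E'
from h import *
p=r.camera("wrist")
im=p["color"].copy()
A=ray(p,(180,145.5),.02);B=ray(p,(353,145.5),.02); d=B-A
print(A,B,np.linalg.norm(d),np.arctan2(d[1],d[0]))
for q,c in(((.4449,.274,-.195),(0,255,0)),((.4425,.2745,-.195),(0,0,255))):
    k,s=np.cos(q[2]),np.sin(q[2]); V=np.array([[-.061,-.048],[.061,-.048],[.061,.048],[-.061,.048]])
    P=np.c_[q[0]+k*V[:,0]-s*V[:,1],q[1]+s*V[:,0]+k*V[:,1],np.full(4,.02)]
    cv2.polylines(im,[np.round(proj(p,P)*16).astype(np.int32)],True,c,1,0,4)
cv2.imwrite("pics/w17.png",cv2.resize(im[0:180,130:400],None,fx=3,fy=3,interpolation=0)[:540,:800])
E
```

```text
[0.37447158 0.23728162 0.02      ] [0.49386989 0.21362633 0.02      ] 0.12171905352840763 -0.1955879999170022
```

View pics/w17.png

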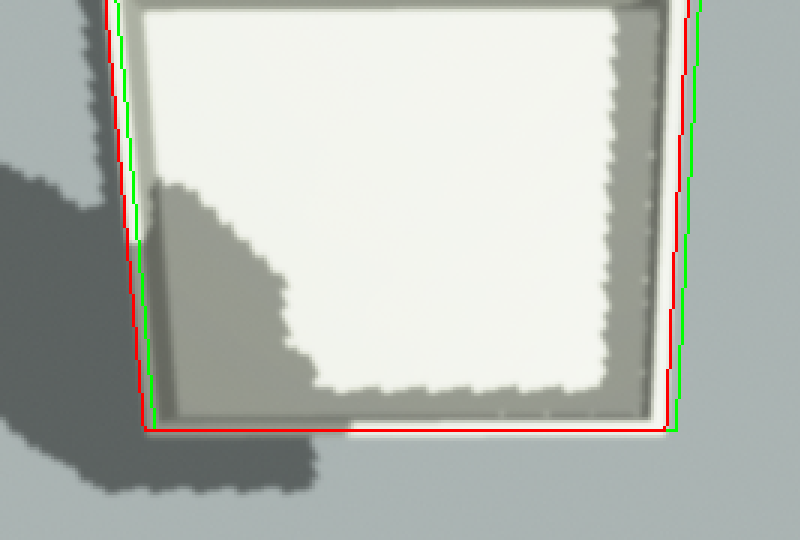

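```bash
python3 -c "
from h import *
go(.4438,.2738,.07,-.196)"
```

```text
t 22.45 pos [0.4426 0.1803 0.1438] yaw -0.1955 rp [-1.571 -0.   ] F [-0.5  0.4 -1. ] op 0.0547
ROW [-17.   73.8  92. ] turn 0.0
```

```bash
python3 -m crank '-9 20 45 0; -17 40 92 0; -17 60 92 0; -17 74 92 0; -17 74 92 0; -17 74 92 0' ; python3 w.py w18; python3 -c "
from h import *
go(.4438,.2738,.0345,-.196)"
```

```text
time: 23.2
tool_pos: [0.4439, 0.2748, 0.0704]
eef_rot: [-1.571, -0.001, -0.194]
wrist_force: [-0.5, -0.2, -0.7]
opening: 0.0548
t 23.25 pos [0.444  0.2751 0.0706] yaw -0.1942 rp [-1.57e+00 -1.00e-03] F [-0.1 -0.9 -0.7] op 0.0549
ROW [ 0.  36.1 -1.3] turn 0.002
```

View pics/w18.png

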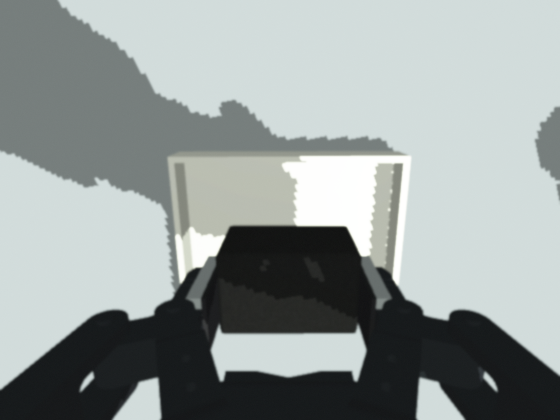

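```bash
python3 -m crank '0 20 -1 0; 0 30 -1 0; 0 36 -1 0; 0 36 -1 0' && python3 -m crank '0 0 0 0; 0 0 0 0; 0 0 0 0; 0 0 0 0' -0.62 && python3 -m crank '0 -40 0 0; 0 -100 0 0; 0 -130 0 0; 0 -130 0 0' && python3 w.py w19
```

```text
time: 23.75
tool_pos: [0.4431, 0.2745, 0.0337]
eef_rot: [-1.571, 0.0, -0.193]
wrist_force: [-0.1, -0.4, -0.3]
opening: 0.055
time: 24.25
tool_pos: [0.4432, 0.2745, 0.0339]
eef_rot: [-1.571, -0.0, -0.193]
wrist_force: [0.5, 0.4, 0.5]
opening: 0.0691
time: 24.75
tool_pos: [0.4444, 0.2753, 0.1663]
eef_rot: [-1.568, -0.004, -0.193]
wrist_force: [0.7, -0.8, -0.8]
opening: 0.0693
```

View pics/w19.png

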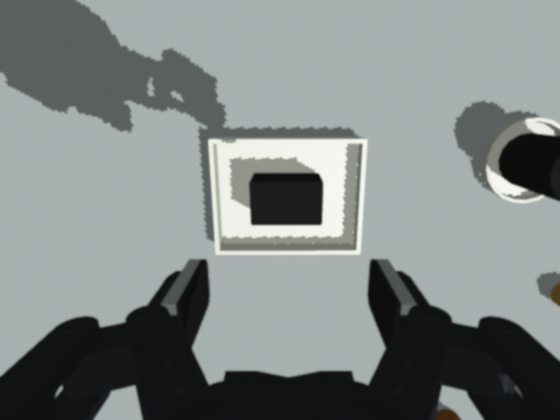

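```bash
python3 - <<'E'
from h import *
p=r.camera("wrist")
cv2.imwrite("pics/w20.png",cv2.resize(p["color"][120:270,190:390],None,fx=4,fy=4,interpolation=0))
C=np.array([ray(p,u,.02) for u in((208,139),(367,138.5),(360.5,254.5),(216,255))])
print(C.mean(0),[np.linalg.norm(C[i]-C[(i+1)%4]).round(4) for i in range(4)],[np.arctan2(*(C[b]-C[a])[[1,0]]).round(4) for a,b in((0,1),(3,2))])
go(.4353,-.276,.2,1.571+.19)
E
```

```text
[0.44145572 0.27267351 0.02      ] [np.float64(0.1207), np.float64(0.0959), np.float64(0.1211), np.float64(0.0959)] [np.float64(-0.1905), np.float64(-0.19)]
t 24.85 pos [0.4431 0.2741 0.1635] yaw -0.1933 rp [-1.571 -0.   ] F [ 0.2 -0.5  0.3] op 0.0692
ROW [  98.1  -36.3 -541.4] turn -1.954
```

View pics/w20.png

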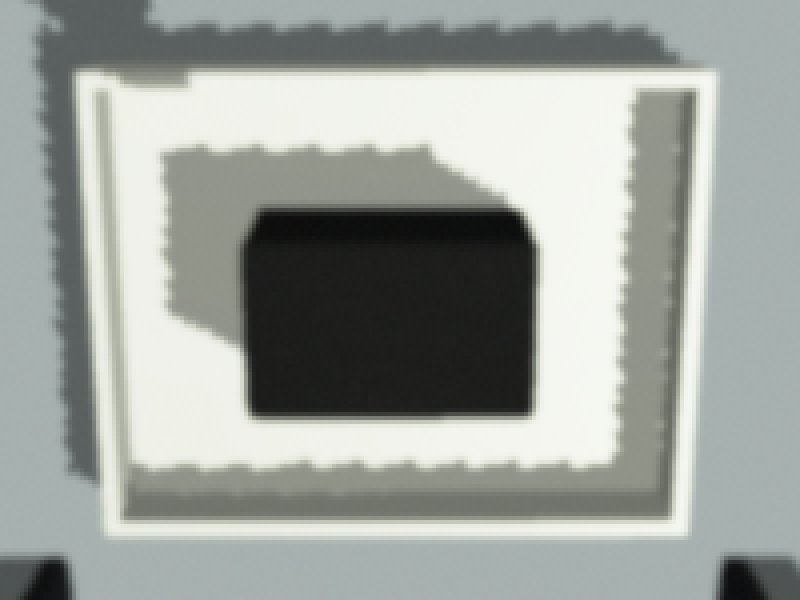

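```bash
python3 - <<'E'
from h import *
p=r.camera("wrist")
u=proj(p,np.array([[.4431,.2745,.02]]))[0]
for th in(50,80):
    m=seg(p,u,"black",75,th); print(m.sum(),fit([(p,m)],"block",(.4431,.2745,-.193),.003,1))
go(.4353,-.276,.2,-1.38)
E
```

```text
3578 (array([ 0.44133385,  0.27342326, -0.17639074]), np.float64(0.19409791865320752))
3689 (array([ 0.44072264,  0.27541266, -0.28152474]), np.float64(0.159165297997757))
t 24.9 pos [0.4427 0.2739 0.1629] yaw -0.1931 rp [-1.572e+00  1.000e-03] F [-0.6 -0.2 -0.4] op 0.0692
ROW [  98.3  -36.6 -541.2] turn 1.187
```

```bash
python3 -m crank '98 -37 -541 1.187; 98 -37 -541 1.187; 98 -37 -541 1.187; 98 -37 -541 1.187; 98 -37 -541 1.187; 98 -37 -541 1.187; 98 -37 -541 1.187; 98 -37 -541 1.187; 98 -37 -541 1.187; 98 -37 -541 1.187; 98 -37 -541 1.187; 98 -37 -541 1.187' -1 60;  python3 w.py w21; python3 -c "
from h import *
go(.4353,-.276,.2,-1.38)"
```

```text
time: 26.4
tool_pos: [0.4357, -0.2735, 0.2001]
eef_rot: [-1.572, 0.001, -1.378]
wrist_force: [-0.0, 0.4, -0.0]
opening: 0.0853
t 26.45 pos [ 0.4358 -0.2737  0.2004] yaw -1.3776 rp [-1.571e+00  1.000e-03] F [0.2 0.9 1. ] op 0.0854
ROW [ 2.2  0.4 -0.9] turn 0.002
```

View pics/w21.png

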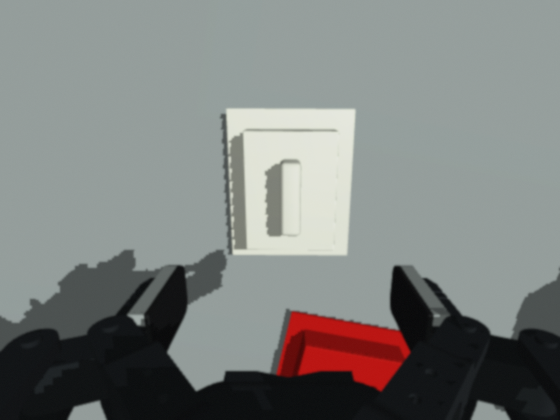

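```bash
python3 - <<'E'
from h import *
p=r.camera("wrist")
m=segw(p,(320,150),90); m2=(p["color"].min(2)>190); 
C=np.array([ray(p,u,.010) for u in((225.5,108.5),(355.5,109),(348.5,255),(231,255))])
print(C.mean(0),[np.linalg.norm(C[i]-C[(i+1)%4]).round(4) for i in range(4)],[np.arctan2(*(C[b]-C[a])[[1,0]]).round(4) for a,b in((3,0),(2,1),(0,1),(3,2))])
B=np.array([ray(p,u,.062) for u in((282,164),(300,164),(300,235),(282,235))]); print(B.mean(0),B[1]-B[0],B[3]-B[0])
print(m.sum(),fit([(p,m)],"lid",(.4355,-.276,.193),0,1))
cv2.imwrite("pics/w22.png",cv2.resize(p["color"][90:270,210:375],None,fx=3.3,fy=3.3,interpolation=0))
E
```

```text
[ 0.43246081 -0.27618066  0.01      ] [np.float64(0.1128), np.float64(0.1382), np.float64(0.1155), np.float64(0.1386)] [np.float64(0.1799), np.float64(0.1992), np.float64(-1.3814), np.float64(-1.3773)]
[ 0.43366696 -0.27644315  0.062     ] [ 0.00261605 -0.01336887  0.        ] [-0.05654846 -0.01075135  0.        ]
15860 (array([ 0.43226118, -0.27563321,  0.18546726]), np.float64(0.14004178720668595))
```

View pics/w22.png

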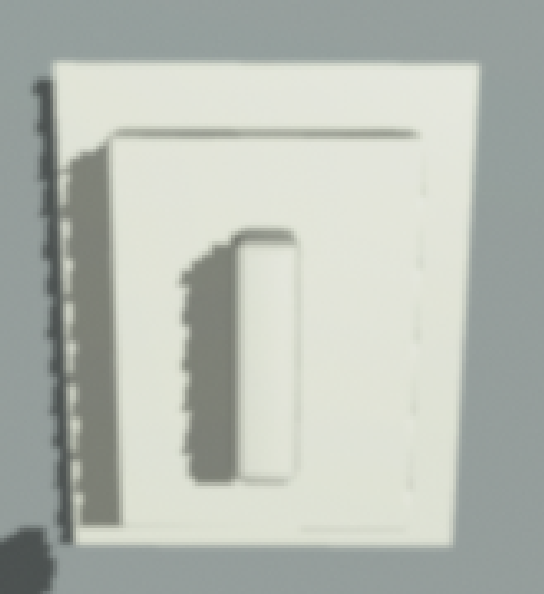

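```bash
python3 -c "
from h import *
go(.4342,-.276,.061,-1.381)"
```

```text
t 26.5 pos [ 0.4358 -0.2739  0.2006] yaw -1.3778 rp [-1.571  0.   ] F [ 0.3  0.5 -0.3] op 0.0855
ROW [  1.8 139.6  -2. ] turn 0.003
```

```bash
python3 -m crank '1 60 -2 0.003; 1 105 -2 0.003; 1 130 -2 0.003; 1 139.5 -2 0.003; 1 139.5 -2 0.003' && python3 -m crank '0 0 0 0; 0 0 0 0; 0 0 0 0; 0 0 0 0; 0 0 0 0; 0 0 0 0; 0 0 0 0; 0 0 0 0' 1 60;  python3 w.py w23; python3 -c "
from h import *
go(.4342,-.276,.061,-1.381)"
```

```text
time: 27.12
tool_pos: [0.434, -0.2762, 0.0614]
eef_rot: [-1.571, 0.0, -1.382]
wrist_force: [0.7, -0.2, 0.9]
opening: 0.0856
time: 28.12
tool_pos: [0.4341, -0.2768, 0.0619]
eef_rot: [-1.57, -0.001, -1.383]
wrist_force: [-1.2, -0.1, 6.0]
opening: 0.0148
t 28.18 pos [ 0.4341 -0.2768  0.0619] yaw -1.3831 rp [-1.57e+00 -1.00e-03] F [-0.8  0.6  6.6] op 0.0145
ROW [-0.8  0.9  0.3] turn -0.002
```

View pics/w23.png

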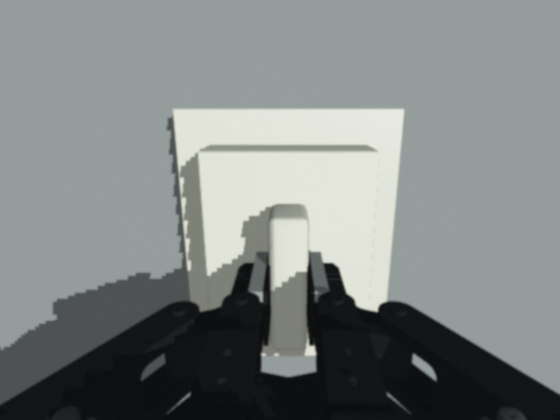

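```bash
python3 - <<'E'
from h import *
p=r.camera("wrist"); s=r.get_state(); w=s["eef_rot"][2]; zt=np.array([-np.sin(w),np.cos(w),0]); xt=np.array([np.cos(w),np.sin(w),0])
for u in((288,108.5),(288,355),(172.5,108.5),(404.5,108.5)):
    d=ray(p,u,.0105)-s["tool_pos"]; print(u,(d@xt).round(4),(d@zt).round(4))
go(.4434,.2738,.2,-1.764)
E
```

```text
(288, 108.5) 0.0002 0.0683
(288, 355) 0.0002 -0.0741
(172.5, 108.5) -0.0554 0.0683
(404.5, 108.5) 0.0564 0.0683
t 28.23 pos [ 0.4341 -0.2768  0.0619] yaw -1.3831 rp [-1.57e+00 -1.00e-03] F [-0.7  0.9  5.7] op 0.0147
ROW [-539.1 -138.4  112. ] turn 0.381
```

```bash
python3 -m crank '0 -40 0 0; 0 -90 0 0; 0 -138 0 0; -30 -138 6 0; -80 -138 16 0; -130 -138 27 0.1; -180 -138 37 0.2; -230 -138 48 0.3; -280 -138 58 0.381; -330 -138 68 0.381; -380 -138 79 0.381; -430 -138 90 0.381' && python3 -m crank '-50 0 10 0; -85 0 17 0; -108 0 22 0; -108 0 22 0; -108 0 22 0; -108 0 22 0'; python3 w.py w24; python3 -c "
from h import *
go(.4448,.2735,.12,-1.764)"
```

```text
time: 29.72
tool_pos: [0.4416, 0.1641, 0.1993]
eef_rot: [-1.571, -0.0, -1.764]
wrist_force: [0.5, 0.7, -0.7]
opening: 0.0145
time: 30.48
tool_pos: [0.4841, 0.2631, 0.1993]
eef_rot: [-1.571, -0.001, -1.765]
wrist_force: [-0.1, 0.2, -0.5]
opening: 0.0149
t 30.52 pos [0.4842 0.2633 0.1994] yaw -1.7652 rp [-1.571e+00 -1.000e-03] F [ 0.6  0.1 -1.3] op 0.0146
ROW [ -2.5  79.4 -40.7] turn -0.001
```

View pics/w24.png

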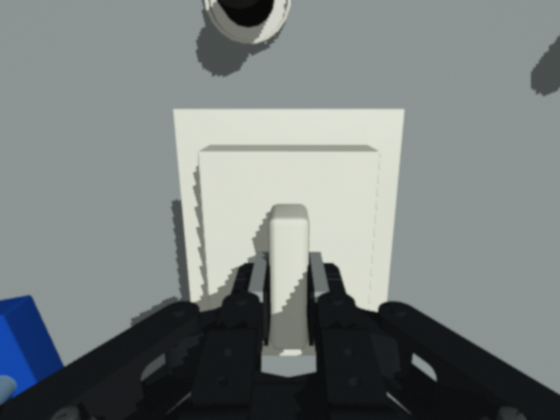

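```bash
python3 -m crank '-2.5 30 -20 0; -2.5 70 -41 0; -2.5 86 -41 0; -2.5 86 -41 0; -2.5 86 -41 0'; python3 - <<'E'
from h import *
go(.4448,.2735,.12,-1.764)
for k in("top","side","wrist"):
    p=r.camera(k); c=p["color"]
    u=proj(p,np.array([[.444,.274,.03]]))[0].astype(int); print(k,u)
    if k!="wrist":
        c=c[max(0,u[1]-65):u[1]+65,max(0,u[0]-85):u[0]+85]; c=cv2.resize(c,None,fx=4,fy=4,interpolation=0)
    cv2.imwrite(f"pics/x_{k}.png",c)
E
```

```text
time: 31.15
tool_pos: [0.446, 0.2749, 0.1145]
eef_rot: [-1.569, 0.001, -1.765]
wrist_force: [1.0, -0.1, -0.5]
opening: 0.0145
t 31.15 pos [0.446  0.2749 0.1145] yaw -1.7651 rp [-1.569e+00  1.000e-03] F [ 1.  -0.1 -0.5] op 0.0145
ROW [ 1.6 -5.5 -0.9] turn -0.001
top [153 216]
side [207 151]
wrist [288 223]
```

View pics/x_side.png

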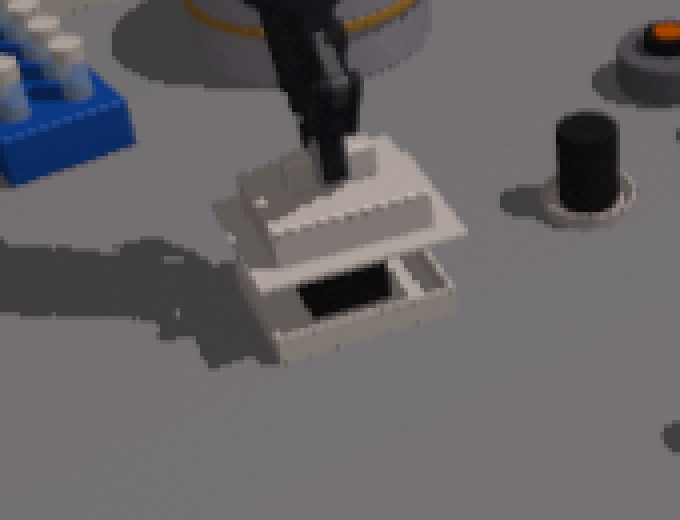

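View pics/x_top.png

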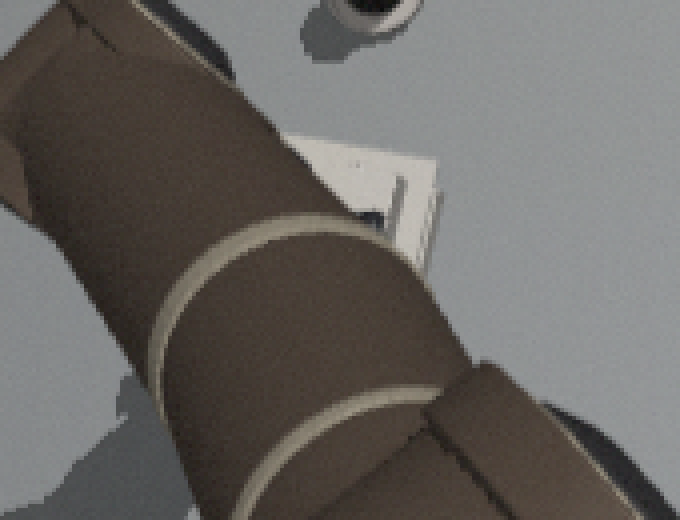

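View pics/x_wrist.png

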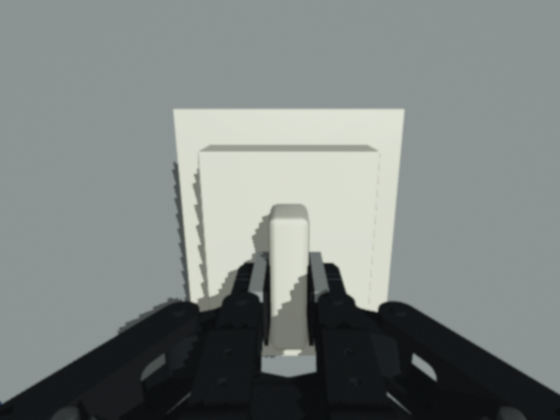

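```bash
python3 -m crank '0 10 0 0; 0 20 0 0; 0 20 0 0; 0 20 0 0'; python3 - <<'E'
from h import *
go(.4443,.2736,.0745,-1.764)
p=r.camera("side"); im=p["color"].copy()
z=r.get_state()["tool_pos"][2]-.062; q=np.array(r.get_state()["tool_pos"][:2])+[.0015-.001,.0035]
k,s=np.cos(-.194),np.sin(-.194)
for V,zz in(([[-.069,-.056],[.069,-.056],[.069,.056],[-.069,.056]],z+.010),):
    V=np.array(V); P=np.c_[q[0]+k*V[:,0]-s*V[:,1],q[1]+s*V[:,0]+k*V[:,1],np.full(4,zz)]
    cv2.polylines(im,[np.round(proj(p,P)*16).astype(np.int32)],True,(0,255,0),1,0,4)
cv2.imwrite("pics/x2.png",cv2.resize(im[90:210,130:300],None,fx=4.5,fy=4.5,interpolation=0))
E
```

```text
time: 31.8
tool_pos: [0.4444, 0.2748, 0.0931]
eef_rot: [-1.571, -0.0, -1.764]
wrist_force: [-0.4, -0.2, -2.1]
opening: 0.0146
t 31.8 pos [0.4444 0.2748 0.0931] yaw -1.7639 rp [-1.571 -0.   ] F [-0.4 -0.2 -2.1] op 0.0146
ROW [ 1.1 18.6  0.1] turn 0.0
```

View pics/x2.png

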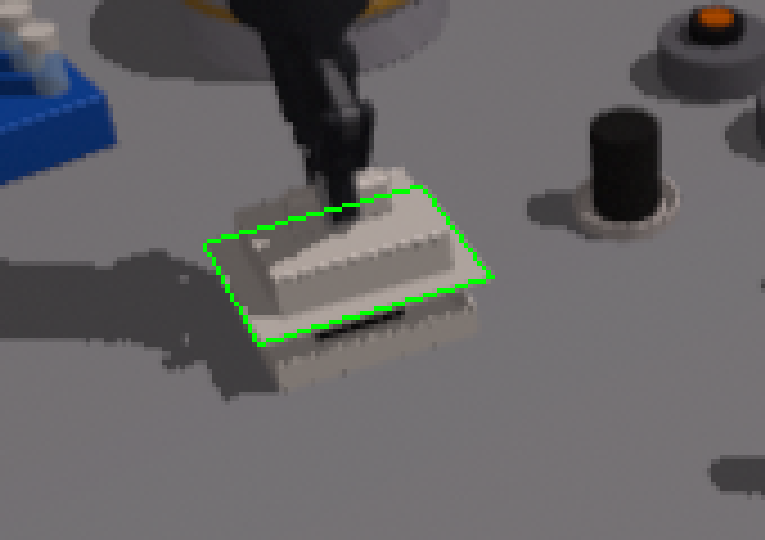

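```bash
python3 -m crank '1 6 0 0; 1 11 0 0; 1 15 0 0; 1 17.5 0 0; 1 18.5 0 0; 1 18.5 0 0'; python3 - <<'E'
from h import *
go(.4443,.2736,.0745,-1.764)
p=r.camera("side"); im=p["color"].copy()
cv2.imwrite("pics/x3.png",cv2.resize(im[90:210,130:300],None,fx=4.5,fy=4.5,interpolation=0))
E
```

```text
time: 32.6
tool_pos: [0.4443, 0.2738, 0.0748]
eef_rot: [-1.571, 0.0, -1.764]
wrist_force: [0.3, 0.4, -0.2]
opening: 0.0146
t 32.6 pos [0.4443 0.2738 0.0748] yaw -1.764 rp [-1.571  0.   ] F [ 0.3  0.4 -0.2] op 0.0146
ROW [0.2 0.3 0. ] turn 0.0
```

View pics/x3.png

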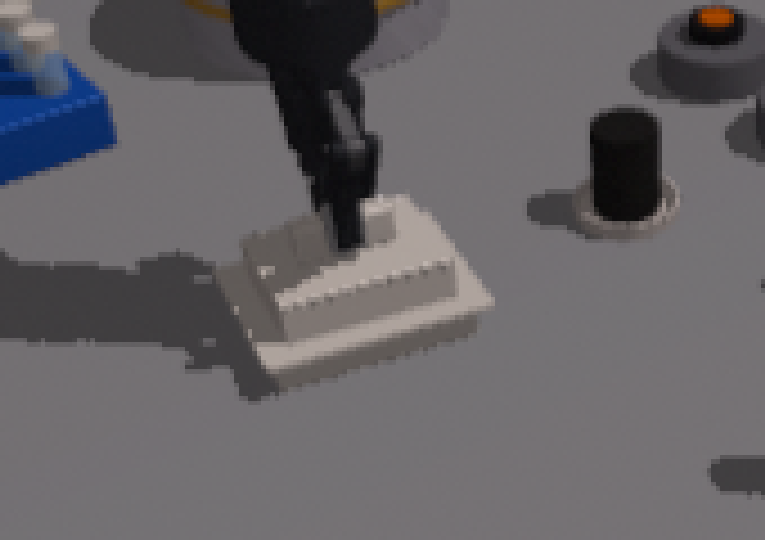

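```bash
python3 -m crank '0 0.8 0 0; 0 0.8 0 0' && python3 -m crank '0 0 0 0; 0 0 0 0; 0 0 0 0; 0 0 0 0; 0 0 0 0' -0.2 && python3 -m crank '0 -40 0 0; 0 -100 0 0; 0 -125 0 0; 0 -125 0 0' && python3 w.py w30; python3 -c "
from h import *
go(.35,-.25,.3)"
```

```text
time: 32.9
tool_pos: [0.4443, 0.2737, 0.074]
eef_rot: [-1.571, -0.0, -1.764]
wrist_force: [0.8, -0.8, -1.0]
opening: 0.0144
time: 33.52
tool_pos: [0.4443, 0.2737, 0.074]
eef_rot: [-1.571, 0.0, -1.764]
wrist_force: [0.1, -0.1, 0.0]
opening: 0.0512
time: 34.02
tool_pos: [0.4453, 0.2744, 0.2012]
eef_rot: [-1.567, 0.003, -1.764]
wrist_force: [0.0, 0.4, -0.6]
opening: 0.0509
t 34.08 pos [0.4446 0.2738 0.1996] yaw -1.7642 rp [-1.569e+00  1.000e-03] F [ 0.3 -0.9 -0.4] op 0.051
ROW [ 532.1 -100.9    8. ] turn 0
```

View pics/w30.png

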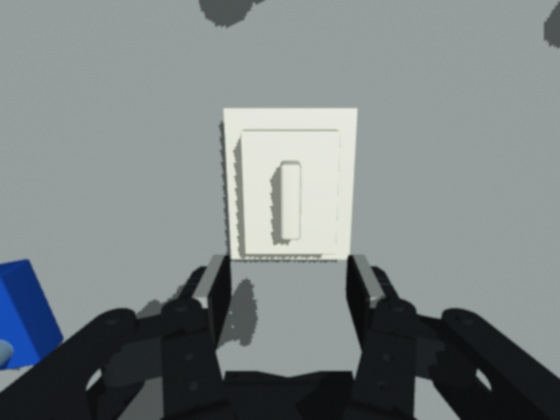

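```bash
python3 -m crank '0 -100 0 0; 0 -100 0 0; 532 -100 8 0; 532 -100 8 0; 532 -100 8 0; 532 -100 8 0; 532 -100 8 0; 532 -100 8 0; 532 -100 8 0; 532 -100 8 0; 532 -100 8 0; 532 -100 8 0'; python3 - <<'E'
from h import *
t=r.camera("top"); s=r.camera("side")
cv2.imwrite("pics/tf.png",cv2.resize(t["color"][110:260,120:400],None,fx=2.8,fy=2.8,interpolation=0)); cv2.imwrite("pics/sf.png",cv2.resize(s["color"][90:290,150:450],None,fx=2.6,fy=2.6,interpolation=0))
mt,ms=segw(t,(155,217)),segw(s,(208,158))
for z in(.006,.012,.018):
    print(z,[(x.round(4).tolist(),round(c,3)) for x,c in(fit(i,"lid",(.444,.2745,-.193),z,1) for i in([(t,mt)],[(s,ms)],[(t,mt),(s,ms)]))])
E
```

```text
time: 35.58
tool_pos: [0.3486, -0.2518, 0.2975]
eef_rot: [-1.574, -0.0, -1.769]
wrist_force: [0.6, 0.7, 1.0]
opening: 0.051
0.006 [([0.4466, 0.2736, -0.1982], np.float64(0.048)), ([0.4473, 0.2762, -0.1916], np.float64(0.105)), ([0.4465, 0.2738, -0.2084], np.float64(0.171))]
0.012 [([0.4455, 0.2717, -0.1931], np.float64(0.053)), ([0.4446, 0.273, -0.1937], np.float64(0.1)), ([0.4452, 0.2728, -0.1914], np.float64(0.155))]
0.018 [([0.4444, 0.271, -0.1883], np.float64(0.058)), ([0.4399, 0.2613, -0.232], np.float64(0.089)), ([0.4431, 0.2673, -0.1593], np.float64(0.206))]
```

View pics/tf.png

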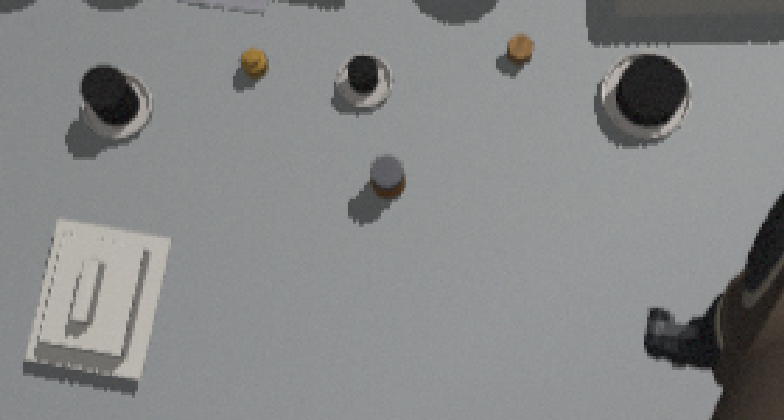

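View pics/sf.png

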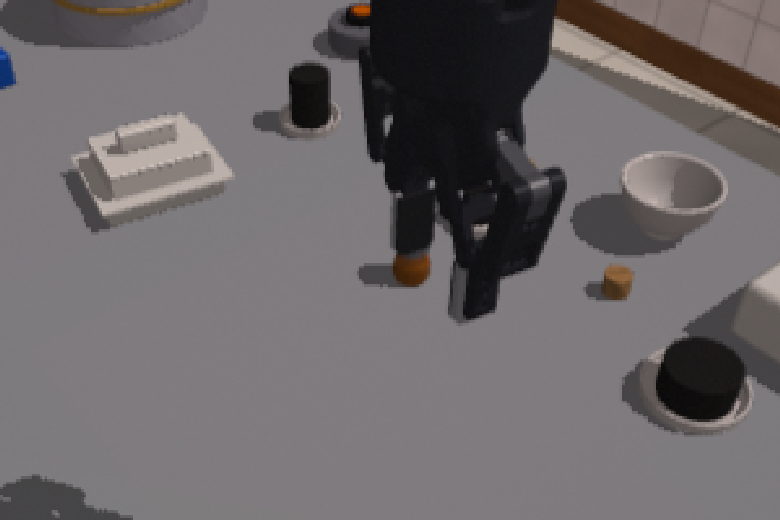

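```bash
python3 -c "
from workcell import r
s=r.get_state(); print(s['time'],abs(s['qvel']).max()); print(r.finish_job())"
```

```text
35.675 0.020721972460960157
the job is handed in; nothing more can be done
None
```

I put the samples away in the order asked and handed the job in at 35.7 s. The wide puck, tall cylinder and small puck stand in the large, middle and small dishes. The block lies flat in the middle of the tub, and the white lid sits on the rim.

My last checks, from the pictures and arm readings:
- **Round samples:** the top view shows all three upright inside their dishes, each within about 2 mm of centre.
- **Block:** the wrist picture taken before the lid went on shows it centred in the tub to within about 2 mm.
- **Lid:** it was released at 74 mm, as expected for a seated lid. The weight came off the wrist as it touched, and the top-view fit lies within about 2 mm and 0.02 rad of the tub. The side view shows its flange level all round the tub.
- **Jar:** it stands unmoved. It and the red lid were left alone.
- **Forces:** the highest wrist force reported at the end of a move was about 8 N, against the 120 N limit.

Three checks were weaker than I would like. The side camera disagreed with the top camera by 3–5 mm in y throughout, so I leaned on the top and wrist views. Its final lid fit was less clear because the tub showed in the same outline. In the last side view the gripper partly hid the small dish and the jar, so those two rest on the top view.

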